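# Line up the canisters at the coffee counter

### The job

Tidy the coffee counter: stand the four white canisters on the four cork coasters of the tray, one in the middle of each coaster, in order of height, with the tallest next to the stack of paper cups and the shortest next to the napkin box. Leave the cups and the napkin box where they are, and do not tip anything over.

Things in the scene. Friction and masses are not known exactly. Their poses are not given: they have to be found in the camera images.
- canister135_c (a point): The tallest of four loose white ceramic canisters with flat steel lids: an upright plain cylinder 60 mm in diameter and 135 mm tall over its lid. This point is its centre, half-way up (67.5 mm above its underside); its z axis is the cylinder's axis. Starts standing on the counter.
- canister110_c (a point): The second tallest of four loose white ceramic canisters with flat steel lids: an upright plain cylinder 55 mm in diameter and 110 mm tall over its lid. This point is its centre, half-way up (55 mm above its underside); its z axis is the cylinder's axis. Starts standing on the counter.
- canister85_c (a point): The second shortest of four loose white ceramic canisters with flat steel lids: an upright plain cylinder 50 mm in diameter and 85 mm tall over its lid. This point is its centre, half-way up (42.5 mm above its underside); its z axis is the cylinder's axis. Starts standing on the counter.
- canister60_c (a point): The shortest of four loose white ceramic canisters with flat steel lids: an upright plain cylinder 45 mm in diameter and 60 mm tall over its lid. This point is its centre, half-way up (30 mm above its underside); its z axis is the cylinder's axis. Starts standing on the counter.
- coaster0: One of four equal round cork coasters, 76 mm in diameter and 4 mm thick, fixed in one straight row, 92 mm from centre to centre, on a white tray 560 mm long and 125 mm wide whose rim stands 9 mm above the counter. Origin: centre of its underside, 5 mm above the counter, so its top is 9 mm above the counter. Which coaster is where in the row differs from start to start, so find its place by its position.
- coaster1: One of four equal round cork coasters, 76 mm in diameter and 4 mm thick, fixed in one straight row, 92 mm from centre to centre, on a white tray 560 mm long and 125 mm wide whose rim stands 9 mm above the counter. Origin: centre of its underside, 5 mm above the counter, so its top is 9 mm above the counter. Which coaster is where in the row differs from start to start, so find its place by its position.
- coaster2: One of four equal round cork coasters, 76 mm in diameter and 4 mm thick, fixed in one straight row, 92 mm from centre to centre, on a white tray 560 mm long and 125 mm wide whose rim stands 9 mm above the counter. Origin: centre of its underside, 5 mm above the counter, so its top is 9 mm above the counter. Which coaster is where in the row differs from start to start, so find its place by its position.
- coaster3: One of four equal round cork coasters, 76 mm in diameter and 4 mm thick, fixed in one straight row, 92 mm from centre to centre, on a white tray 560 mm long and 125 mm wide whose rim stands 9 mm above the counter. Origin: centre of its underside, 5 mm above the counter, so its top is 9 mm above the counter. Which coaster is where in the row differs from start to start, so find its place by its position.
- cups: A loose stack of upside-down white paper cups, 78 mm in diameter at the foot, tapering to 56 mm at the top, 130 mm tall, standing at one end of the tray in line with the row of coasters, its axis about 95 mm from the centre of the nearest coaster; at which end differs from start to start. Origin: centre of its underside.
- napkins: A loose black napkin box, 95 mm across the tray, 60 mm along it and 91 mm tall with the white napkins on top, standing at the other end of the tray, its middle about 95 mm from the centre of the nearest coaster. Origin: centre of its underside.
Things that resemble listed ones, but are neither listed nor needed, are in the scene too. What is shaped like the part that bears canister110_c but purple is not meant. Leave any pink look-alike of the part that bears canister60_c alone.

How it is judged:
By the outcome, as a careful person would: the job done as asked, in the order asked, and still so for the second after the job is handed in, with the robot touching nothing.
It also fails if it takes over 128 s, if anything falls off the work surface, if the arm or the gripper's body presses on something with over 40 N, if the wrist force passes 120 N, or if a joint passes its speed limit or range.

### The arm

A 7-joint arm with a two-finger parallel gripper is mounted at the origin on the work surface. World frame = base frame: x ahead of the robot, y to its left, z up, the work surface at z = 0. Lengths are in m, angles in rad, forces in N, time in s.
With the tool pointing down it reaches from about 0.425 to 0.925 m from the base axis. Payload 6.8 kg.
Tool frame: the origin (TCP) lies at the very end of the fingers, on their centre line; the grasp point (between the pads) lies 19 mm behind it; z points along the fingers, y is the line along which they close (so a half turn about z gives the same grasp; the last joint's range is limited). The gripper opens to 85 mm and grips with 20 to 120 N. Pads are 22 mm wide; open, the fingers measure 114 mm over their backs; the gripper's body (76 mm by 85 mm) begins 54 mm behind the grasp point. The pads swing forward as they close: fully open they stand 13 mm farther back than shut.
Start: joints at [-1.436, 0.477, 0.022, 1.555, -0.011, 1.109, -0.083], TCP at [0.162, 0.655, 0.231] pointing down, gripper open.
Joint ranges: [-2.96, 2.96], [-0.34, 2.1], [-1.41, 1.46], [0.24, 2.44], [-1.37, 4.51], [0.17, 1.92], [-2.96, 2.96]. Speed limits (rad/s): [2.39, 2.39, 3.14, 3.14, 3.14, 3.14, 3.14].

### API

Orientations are given as a rotation vector (axis times angle).
In Python, from rig import robot gives the robot as it stands.
- The arm moves only by the shell command python3 -m handwheel 'ROWS'. ROWS is JSON, a list that holds one entry, the list of rows, each a list of 7 numbers: the shift along the tool's x, y, z in mm, then the turn, a rotation vector about the tool's x, y, z in degrees, then the opening, from -1 (shut) to 1 (fully open). In form: [[[dx, dy, dz, wx, wy, wz, fingers], ...]]. A call has 1 to 20 rows; each row shifts and turns the commanded pose from where the row before left it, along the tool's axes as they then stand; what a row does not reach is not made up. A row lasts 1/8 s, in which the tool goes at most 62.5 mm and 10.7 degrees, less where a joint would pass 70% of its speed; a pose out of reach is approached as far as the arm can. A call is refused whole if a number of a shift passes 62.5 or a number of a turn 10.7, either way. A call with a gripper value outside its range is refused whole. The fingers move at their own pace and stop on an object; the grip force is fixed at half the most. Time passes only in rows, so rows that do not move let the fingers close. It gives the time, the measured TCP pose, the force, the opening and the grip force at its end, in the units of the state.
- robot.get_state(): the state, without advancing time (a new reading comes with each control period).
- robot.camera(name): name is "scene" or "top"; returns a dict with "frame" (384x512x3 uint8, red, green, blue), "fx", "fy", "cx", "cy" (pixels), "xyz" and "orientation" of the camera in the world. Camera axes: x right, y down, z forward; pixel columns grow to the right and rows downward; lengths in m; the calibration is good to about 2 mm. A picture is of the moment at which its call begins. There is no depth.
- robot.job_done(): hands the job in; it is judged then, once.
Trained networks look in a picture, given as the dict that the camera call returned (one of the last four; its "shot" number tells which), for a name from the list of things; names that differ only in an ending like _2 or _b are one class to them, and where a whole thing is asked for, a point or a joint stands for the part that bears it (a point fixed in the world has none). Each returns a list of dicts, best first, with "conf" (0 to 1); they miss things now and then, are a little off and sometimes report something else, mostly with a low value. They report only what shows in the picture. A call takes as long as a camera call. They do not tell look-alikes from the thing itself.
- robot.regions_of(picture, label): "region" (384x512 bool, what is visible of it) and "extent" ([left, top, right, bottom] in pixels, round what is visible of it).
- robot.pinpoint(picture, label): "xy" ([column, row] in pixels: a listed point, or the origin of a listed thing).
The state is a dict: "time_s": time; "joints": joint angles; "qd": joint speeds; "joint_torque": joint torques, N m; "tcp_pos": TCP position; "eef_rot": TCP orientation; "ft_force": force on the tool from outside, world axes, zero at the start; "ft_torque": the same for the moment, N m; "gripper_width": finger opening in m; "grip_force": force on a finger pad.
Only numpy, scipy, OpenCV 4.12 (cv2) and the standard library are available. Lean on these libraries where they do the work, as an engineer would, in place of code of your own. Each camera call takes 0.05 s, during which the arm holds its last target. There are 200 camera calls.

## Working session

There is one attempt and no reset: what is moved stays moved. The work goes in short steps, Python scripts to look and compute and a shell command to move; the robot and the scene stay as the last step left them, time stands still between calls to the robot, and variables do not carry over. Pictures are saved under pics/ and viewed, at most 14 in all, crops included, and the job is handed in when it is done.

```bash
mkdir -p pics; cat > h.py <<'E'
import numpy as np,cv2
from scipy.spatial.transform import Rotation as R
from rig import robot
def ray(p,uv):
    d=np.array([(uv[0]-p['cx'])/p['fx'],(uv[1]-p['cy'])/p['fy'],1.])
    return np.array(p['xyz']),rot(p)@d
def rot(p):
    o=np.array(p['orientation'],float)
    return o if o.shape==(3,3) else R.from_rotvec(o).as_matrix()
def at(p,uv,z):
    o,d=ray(p,uv); return o+d*(z-o[2])/d[2]
def proj(p,X):
    c=rot(p).T@(np.array(X)-p['xyz']); return [p['fx']*c[0]/c[2]+p['cx'],p['fy']*c[1]/c[2]+p['cy']]
H={'canister135_c':.0675,'canister110_c':.055,'canister85_c':.0425,'canister60_c':.03,'coaster0':.005,'cups':0,'napkins':0}
E
python3 - <<'E'
from h import *
s=robot.get_state();print(s['tcp_pos'],s['eef_rot'],s['time_s'])
for n in('top','scene'):
    p=robot.camera(n);print(n,p['xyz'],p['orientation'],p['fx'])
    cv2.imwrite(f'pics/{n}0.png',cv2.resize(p['frame'][:,:,::-1],(800,600)))
    for k,z in H.items():
        for d in robot.pinpoint(p,k): print(k,round(d['conf'],2),np.round(d['xy'],0),np.round(at(p,d['xy'],z)[:2],3))
E
```

```text
[0.16218136 0.65461868 0.23031551] [-3.80487799e-01 -3.11836756e+00  2.88442819e-03] 0.0
top [0.41388286 0.02652442 1.10260423] [-2.14340018  2.12243519 -0.20578039] 474.8174319017171
canister135_c 0.87 [300. 163.] [ 0.675 -0.081]
canister110_c 0.61 [345. 133.] [ 0.75  -0.187]
canister110_c 0.56 [346. 183.] [ 0.633 -0.185]
canister85_c 0.72 [182. 173.] [0.655 0.188]
canister85_c 0.43 [299. 160.] [ 0.687 -0.08 ]
canister60_c 0.78 [232. 180.] [0.641 0.075]
canister60_c 0.74 [299. 160.] [ 0.691 -0.082]
canister60_c 0.59 [242. 142.] [0.732 0.053]
coaster0 0.81 [185. 254.] [0.473 0.178]
coaster0 0.67 [221. 253.] [0.475 0.097]
coaster0 0.64 [260. 252.] [0.48  0.008]
coaster0 0.58 [304. 257.] [ 0.468 -0.094]
cups 0.84 [140. 248.] [0.484 0.283]
napkins 0.68 [341. 261.] [ 0.46 -0.18]
scene [ 0.96548142 -0.26618223  0.69836266] [-2.2392065  -1.11807662  0.37623629] 368.9333797778174
canister135_c 0.76 [238. 259.] [ 0.677 -0.083]
canister110_c 0.92 [180. 276.] [ 0.635 -0.189]
canister110_c 0.65 [216. 329.] [ 0.758 -0.188]
canister85_c 0.97 [329. 196.] [0.657 0.182]
canister85_c 0.19 [286. 214.] [0.639 0.071]
canister60_c 0.79 [287. 214.] [0.635 0.078]
canister60_c 0.61 [309. 252.] [0.733 0.053]
coaster0 0.95 [222. 193.] [0.481 0.005]
coaster0 0.94 [283. 164.] [0.493 0.185]
coaster0 0.81 [182. 208.] [ 0.462 -0.092]
coaster0 0.62 [252. 178.] [0.485 0.093]
cups 0.57 [311. 147.] [0.488 0.289]
napkins 0.56 [146. 232.] [ 0.469 -0.19 ]
```

View pics/top0.png

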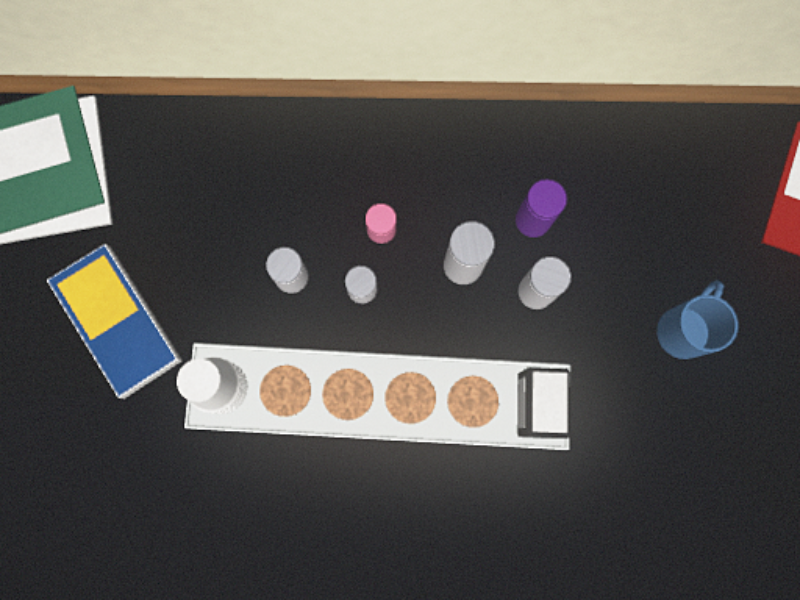

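View pics/scene0.png

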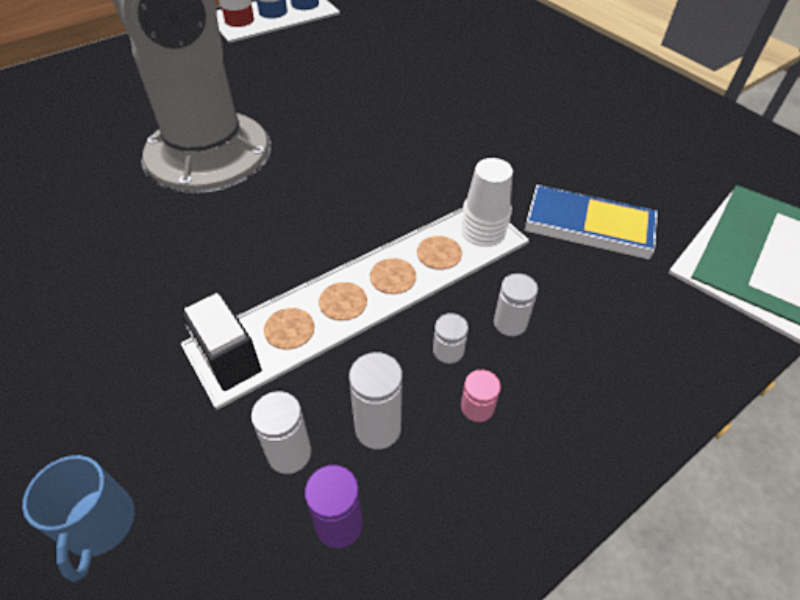

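The top view shows the cups at the left end (about 210,385), coasters at 285–473, 400, the napkin box at 545,403, and the four white canisters with the purple and pink decoys. The scene view agrees. Next I'll refine the positions with masks.

```bash
cat >> h.py <<'E'
from scipy.optimize import least_squares
D={'canister135_c':(.06,.135),'canister110_c':(.055,.11),'canister85_c':(.05,.085),'canister60_c':(.045,.06)}
def cen(m):
    m=cv2.moments(m.astype(np.uint8),True); return np.array([m['m10'],m['m01']])/m['m00']
def sil(p,x,y,d,h,z0=0):
    a=np.linspace(0,2*np.pi,60)
    P=np.array([proj(p,[x+d/2*np.cos(t),y+d/2*np.sin(t),z]) for z in(z0,z0+h) for t in a])
    hull=cv2.convexHull(P.astype(np.float32)); m=cv2.moments(hull)
    return np.array([m['m10'],m['m01']])/m['m00'],m['m00']
def fit(p,k,g,z0=0):
    "cylinder xy whose silhouette has the centroid of the mask nearest the guess"
    d,h=D[k]; c,A=sil(p,*g,d,h,z0)
    rs=[r['region'] for r in robot.regions_of(p,k)]
    if not rs: return None
    r=min(rs,key=lambda r:np.linalg.norm(cen(r)-c)); c=cen(r)
    f=least_squares(lambda q:sil(p,q[0],q[1],d,h,z0)[0]-c,g)
    return np.round(f.x,4),round(r.sum()/A,2)
def coasters(p):
    hsv=cv2.cvtColor(p['frame'],cv2.COLOR_RGB2HSV)
    m=cv2.inRange(hsv,(5,60,90),(22,255,255)); m=cv2.morphologyEx(m,cv2.MORPH_CLOSE,np.ones((5,5)))
    n,l,st,ce=cv2.connectedComponentsWithStats(m)
    return sorted([np.r_[at(p,ce[i],.009)[:2],st[i,4]] for i in range(1,n) if 250<st[i,4]<2000 and st[i,2]<60],key=lambda v:-v[1])
def go(x,y,z,yaw=None):
    "shift in tool axes (mm) and turn about tool z (deg) to reach x,y,z with tool y at heading yaw"
    s=robot.get_state(); M=R.from_rotvec(s['eef_rot']).as_matrix()
    print('shift',np.round(1e3*M.T@(np.array([x,y,z])-s['tcp_pos']),1),'heading',np.round(np.degrees(np.arctan2(M[1,1],M[0,1])),1),'tilt',np.round(M[:,2],3),'t',s['time_s'])
E
python3 - <<'E'
from h import *
G={'canister135_c':(.677,-.082),'canister110_c':(.634,-.187),'canister85_c':(.656,.185),'canister60_c':(.638,.076)}
for n in('top','scene'):
    p=robot.camera(n)
    for k,g in G.items(): print(n,k,fit(p,k,g))
    print(np.round(coasters(p),4))
E
```

```text
top canister135_c (array([ 0.6745, -0.0763]), np.float64(0.94))
top canister110_c (array([ 0.6354, -0.1874]), np.float64(0.96))
top canister85_c (array([0.654 , 0.1836]), np.float64(0.97))
top canister60_c (array([0.6363, 0.0762]), np.float64(0.97))
[[ 4.819e-01  1.852e-01  8.340e+02]
 [ 4.777e-01  9.340e-02  8.300e+02]
 [ 4.735e-01  1.500e-03  8.350e+02]
 [ 4.689e-01 -8.990e-02  8.300e+02]]
scene canister135_c (array([ 0.6776, -0.079 ]), np.float64(1.01))
scene canister110_c (array([ 0.6381, -0.1892]), np.float64(0.96))
scene canister85_c (array([0.6554, 0.1823]), np.float64(1.0))
scene canister60_c (array([0.6387, 0.0742]), np.float64(0.9))
[[ 4.7480e-01  1.2008e+00  5.7900e+02]
 [ 4.8620e-01  1.8360e-01  4.8100e+02]
 [ 4.8230e-01  9.1800e-02  5.2900e+02]
 [ 4.7790e-01 -1.0000e-04  5.9300e+02]
 [ 4.7330e-01 -9.1800e-02  6.6800e+02]]
```

```bash
python3 -m handwheel '[[[0,0,-6.5,0,0,9.8,1],[0,0,-6.5,0,0,9.8,1],[0,0,-6.5,0,0,9.8,1],[0,0,-6.5,0,0,9.8,1],[0,0,-6.5,0,0,9.8,1],[0,0,-6.5,0,0,9.8,1],[0,0,-6.5,0,0,9.8,1],[0,0,-6.5,0,0,9.8,1],[0,0,0,0,0,0,1]]]'
python3 -c "from h import *;go(.676,-.0777,.28)"
```

```text
time_s: 2.42
tcp_pos: [0.1622, 0.6555, 0.2838]
eef_rot: [-2.264, -2.178, -0.001]
ft_force: [-1.0, -0.7, -0.1]
gripper_width: 0.0857
grip_force: 0.0
shift [-712.9  541.8    3.3] heading -2.2 tilt [ 0.     0.001 -1.   ] t 2.425
```

```bash
python3 -m handwheel '[[[-39.6,30,0,0,0,0.5,1],[-39.6,30,0,0,0,0,1],[-39.6,30,0,0,0,0,1],[-39.6,30,0,0,0,0,1],[-39.6,30,0,0,0,0,1],[-39.6,30,0,0,0,0,1],[-39.6,30,0,0,0,0,1],[-39.6,30,0,0,0,0,1],[-39.6,30,0,0,0,0,1],[-39.6,30,0,0,0,0,1],[-39.6,30,0,0,0,0,1],[-39.6,30,0,0,0,0,1],[-39.6,30,0,0,0,0,1],[-39.6,30,0,0,0,0,1],[-39.6,30,0,0,0,0,1],[-39.6,30,0,0,0,0,1],[-39.6,30,0,0,0,0,1],[-39.6,30,0,0,0,0,1],[0,0,0,0,0,0,1]]]'
python3 -c "from h import *;go(.676,-.0777,.099)"
```

```text
time_s: 4.8
tcp_pos: [0.6674, -0.0882, 0.2827]
eef_rot: [2.276, 2.162, -0.004]
ft_force: [-0.1, 0.1, 0.0]
gripper_width: 0.0856
grip_force: 0.0
shift [ 11.5   8.  183.6] heading -2.9 tilt [-0.    -0.003 -1.   ] t 4.8
```

```bash
python3 -m handwheel '[[[11.5,8,0,0,0,0,1],[0,0,40,0,0,0,1],[0,0,40,0,0,0,1],[0,0,40,0,0,0,1],[0,0,30,0,0,0,1],[0,0,20,0,0,0,1],[0,0,13,0,0,0,1],[0,0,0,0,0,0,1],[0,0,0,0,0,0,1]]]'
python3 -c "from h import *
go(.676,-.0777,.099);p=robot.camera('scene');cv2.imwrite('pics/a.png',cv2.resize(p['frame'][150:340,120:360,::-1],(720,570)))"
```

```text
time_s: 5.92
tcp_pos: [0.6764, -0.072, 0.1015]
eef_rot: [2.274, 2.165, 0.002]
ft_force: [-0.6, 0.0, 0.3]
gripper_width: 0.0856
grip_force: 0.0
shift [-5.7 -0.1  2.4] heading -2.8 tilt [ 0.002 -0.    -1.   ] t 5.925
```

View pics/a.png

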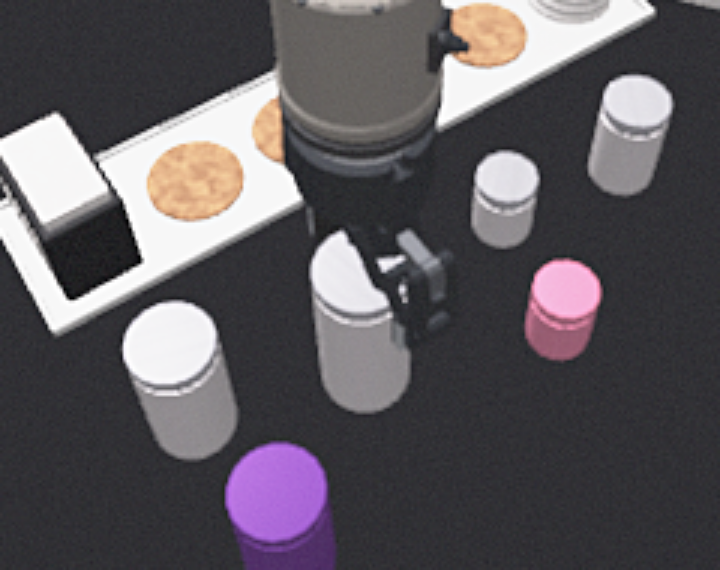

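The canister (360,320) is straddled by the fingers, with the pads about 6 mm too far toward +y. I'll correct that and close.

```bash
python3 -m handwheel '[[[-5.7,0,1,0,0,0,1],[0,0,0,0,0,0,1],[0,0,0,0,0,0,-1],[0,0,0,0,0,0,-1],[0,0,0,0,0,0,-1],[0,0,0,0,0,0,-1],[0,0,0,0,0,0,-1],[0,0,0,0,0,0,-1],[0,0,0,0,0,0,-1],[0,0,0,0,0,0,-1]]]'
python3 -c "from h import *;go(.484,.1845,.27)"
```

```text
time_s: 7.22
tcp_pos: [0.6758, -0.0776, 0.0998]
eef_rot: [2.275, 2.166, 0.001]
ft_force: [0.3, -0.9, 5.2]
gripper_width: 0.0587
grip_force: 65.1
shift [ 252.4 -204.2 -170.5] heading -2.8 tilt [ 0.001 -0.    -1.   ] t 7.225
```

```bash
python3 -m handwheel '[[[0,0,-20,0,0,0,-1],[0,0,-40,0,0,0,-1],[0,0,-40,0,0,0,-1],[0,0,-40,0,0,0,-1],[0,0,-30,0,0,0,-1],[15,-12,0,0,0,0,-1],[28,-23,0,0,0,0,-1],[35,-28,0,0,0,0,-1],[35,-28,0,0,0,0,-1],[35,-28,0,0,0,0,-1],[35,-28,0,0,0,0,-1],[35,-28,0,0,0,0,-1],[24,-20,0,0,0,0,-1],[11,-9,0,0,0,0,-1],[0,0,0,0,0,0,-1],[0,0,0,0,0,0,-1]]]'
python3 -c "from h import *;go(.484,.1845,.109)"
```

```text
time_s: 9.22
tcp_pos: [0.4844, 0.1838, 0.2691]
eef_rot: [2.277, 2.164, -0.001]
ft_force: [0.8, -0.2, -2.3]
gripper_width: 0.0585
grip_force: 65.6
shift [  0.8  -0.4 160.1] heading -2.9 tilt [ 0.    -0.001 -1.   ] t 9.225
```

```bash
python3 -m handwheel '[[[0.8,0,30,0,0,0,-1],[0,0,40,0,0,0,-1],[0,0,40,0,0,0,-1],[0,0,20,0,0,0,-1],[0,0,15,0,0,0,-1],[0,0,8,0,0,0,-1],[0,0,0,0,0,0,-1],[0,0,2.5,0,0,0,-1],[0,0,2.5,0,0,0,-1],[0,0,0,0,0,0,-1],[0,0,1.5,0,0,0,-1],[0,0,0,0,0,0,-1]]]'
python3 -c "from h import *;go(.484,.1845,.109)"
```

```text
time_s: 10.72
tcp_pos: [0.4839, 0.186, 0.1098]
eef_rot: [-2.275, -2.166, 0.0]
ft_force: [0.6, 1.1, -2.9]
gripper_width: 0.0583
grip_force: 65.6
shift [-1.5  0.1  0.8] heading -2.8 tilt [-0.  0. -1.] t 10.725
```

```bash
python3 -m handwheel '[[[-1.2,0,1,0,0,0,-1],[0,0,0.5,0,0,0,-1],[0,0,0,0,0,0,-1],[0,0,0,0,0,0,0.2],[0,0,0,0,0,0,1],[0,0,0,0,0,0,1],[0,0,0,0,0,0,1],[0,0,0,0,0,0,1],[0,0,-20,0,0,0,1],[0,0,-40,0,0,0,1],[0,0,-50,0,0,0,1],[0,0,-40,0,0,0,1],[0,0,-20,0,0,0,1],[0,0,0,0,0,0,1]]]'
python3 -c "from h import *;go(.6368,-.1883,.28)"
```

```text
time_s: 12.48
tcp_pos: [0.4847, 0.1851, 0.2796]
eef_rot: [2.275, 2.166, 0.005]
ft_force: [0.3, 0.1, 0.5]
gripper_width: 0.0857
grip_force: 0.0
shift [-365.5  170.2   -0.8] heading -2.8 tilt [ 0.003  0.002 -1.   ] t 12.475
```

```bash
python3 -m handwheel '[[[-18,8.5,0,0,0,0,1],[-36.5,17,0,0,0,0,1],[-36.5,17,0,0,0,0,1],[-36.5,17,0,0,0,0,1],[-36.5,17,0,0,0,0,1],[-36.5,17,0,0,0,0,1],[-36.5,17,0,0,0,0,1],[-36.5,17,0,0,0,0,1],[-36.5,17,0,0,0,0,1],[-36.5,17,0,0,0,0,1],[-18,8.5,0,0,0,0,1],[0,0,0,0,0,0,1],[0,0,40,0,0,0,1],[0,0,40,0,0,0,1],[0,0,0,0,0,0,1],[0,0,0,0,0,0,1]]]'
python3 -c "from h import *;go(.6368,-.1883,.075)
p=robot.camera('top');print(fit(p,'canister135_c',(.484,.184),.009),np.round(coasters(p),4))
p=robot.camera('scene');print(fit(p,'canister135_c',(.484,.184),.009),np.round(coasters(p),4))"
```

```text
time_s: 14.48
tcp_pos: [0.6363, -0.1873, 0.1994]
eef_rot: [2.274, 2.166, 0.001]
ft_force: [-0.0, 0.0, -0.5]
gripper_width: 0.0856
grip_force: 0.0
shift [ -1.    0.4 124.4] heading -2.8 tilt [ 0.001 -0.    -1.   ] t 14.475
(array([0.4836, 0.1858]), np.float64(0.98)) [[ 4.778e-01  9.340e-02  8.270e+02]
 [ 4.735e-01  1.500e-03  8.340e+02]
 [ 4.793e-01 -7.190e-02  2.800e+02]]
(array([0.4882, 0.181 ]), np.float64(0.94)) [[ 4.7530e-01  1.2004e+00  5.8600e+02]
 [ 4.8220e-01  9.1700e-02  5.2500e+02]
 [ 4.7770e-01 -2.0000e-04  5.9000e+02]
 [ 4.7390e-01 -8.6600e-02  5.5200e+02]
 [-6.7760e-01 -1.7560e-01  8.2200e+02]]
```

```bash
python3 -m handwheel '[[[-1,0.4,30,0,0,0,1],[0,0,40,0,0,0,1],[0,0,30,0,0,0,1],[0,0,15,0,0,0,1],[0,0,9,0,0,0,1],[0,0,0,0,0,0,1],[0,0,0,0,0,0,1],[0,0,0,0,0,0,-1],[0,0,0,0,0,0,-1],[0,0,0,0,0,0,-1],[0,0,0,0,0,0,-1],[0,0,0,0,0,0,-1],[0,0,0,0,0,0,-1],[0,0,0,0,0,0,-1],[0,0,0,0,0,0,-1]]]'
python3 -c "from h import *;go(.480,.0925,.27)"
```

```text
time_s: 16.55
tcp_pos: [0.6369, -0.1889, 0.0752]
eef_rot: [2.274, 2.165, 0.001]
ft_force: [0.8, 0.5, 5.7]
gripper_width: 0.0538
grip_force: 63.8
shift [ 273.4 -170.2 -195.1] heading -2.8 tilt [ 0.001 -0.    -1.   ] t 16.55
```

```bash
python3 -m handwheel '[[[0,0,-20,0,0,0,-1],[0,0,-45,0,0,0,-1],[0,0,-50,0,0,0,-1],[0,0,-50,0,0,0,-1],[0,0,-30,0,0,0,-1],[14,-9,0,0,0,0,-1],[30,-19,0,0,0,0,-1],[35,-21.5,0,0,0,0,-1],[35,-21.5,0,0,0,0,-1],[35,-21.5,0,0,0,0,-1],[35,-21.5,0,0,0,0,-1],[35,-21.5,0,0,0,0,-1],[30,-19,0,0,0,0,-1],[14,-9,0,0,0,0,-1],[10,-6.5,0,0,0,0,-1],[0,0,0,0,0,0,-1],[0,0,0,0,0,0,-1]]]'
python3 -c "from h import *;go(.480,.0925,.084)"
```

```text
time_s: 18.68
tcp_pos: [0.4798, 0.0915, 0.2691]
eef_rot: [2.276, 2.165, -0.001]
ft_force: [0.1, 0.1, -1.9]
gripper_width: 0.0537
grip_force: 64.0
shift [  1.1   0.2 185.1] heading -2.9 tilt [-0. -0. -1.] t 18.675
```

```bash
python3 -m handwheel '[[[0.6,0,30,0,0,0,-1],[0,0,45,0,0,0,-1],[0,0,45,0,0,0,-1],[0,0,30,0,0,0,-1],[0,0,20,0,0,0,-1],[0,0,8,0,0,0,-1],[0,0,0,0,0,0,-1],[0,0,2.5,0,0,0,-1],[0,0,2.5,0,0,0,-1],[0,0,1.5,0,0,0,-1],[0,0,0,0,0,0,-1],[0,0,0,0,0,0,-1]]]'
python3 -c "from h import *;go(.480,.0925,.084)"
```

```text
time_s: 20.18
tcp_pos: [0.4799, 0.093, 0.0849]
eef_rot: [2.275, 2.166, 0.0]
ft_force: [0.1, -0.5, -3.0]
gripper_width: 0.0538
grip_force: 64.0
shift [-0.5  0.2  0.9] heading -2.8 tilt [ 0.  0. -1.] t 20.175
```

Release, lift to about 0.28, then on to the 85 mm canister.

```bash
python3 -m handwheel '[[[-0.4,0,1,0,0,0,-1],[0,0,0.5,0,0,0,-1],[0,0,0,0,0,0,-1],[0,0,0,0,0,0,0.2],[0,0,0,0,0,0,1],[0,0,0,0,0,0,1],[0,0,0,0,0,0,1],[0,0,0,0,0,0,1],[0,0,-20,0,0,0,1],[0,0,-45,0,0,0,1],[0,0,-50,0,0,0,1],[0,0,-45,0,0,0,1],[0,0,-35,0,0,0,1],[0,0,0,0,0,0,1]]]'
python3 -c "from h import *;go(.6547,.183,.2)"
```

```text
time_s: 21.92
tcp_pos: [0.4814, 0.0929, 0.2807]
eef_rot: [2.275, 2.166, 0.009]
ft_force: [-0.7, 0.6, -0.7]
gripper_width: 0.0856
grip_force: 0.0
shift [ 98.2 168.4  81.8] heading -2.8 tilt [ 0.005  0.003 -1.   ] t 21.925
```

```bash
python3 -m handwheel '[[[10,18,0,0,0,0,1],[20,34,0,0,0,0,1],[20,34,0,0,0,0,1],[20,34,0,0,0,0,1],[18,32,0,0,0,0,1],[10,18,0,0,0,0,1],[0,0,0,0,0,0,1],[0,0,40,0,0,0,1],[0,0,40,0,0,0,1],[0,0,0,0,0,0,1],[0,0,0,0,0,0,1]]]'
python3 -c "from h import *;go(.6547,.183,.050)
for n in('top','scene'):
    p=robot.camera(n);print(fit(p,'canister110_c',(.48,.0925),.009));print(fit(p,'canister85_c',(.6547,.183)))
    cv2.imwrite(f'pics/b{n}.png',p['frame'][:,:,::-1])"
```

```text
time_s: 23.3
tcp_pos: [0.6548, 0.1816, 0.1997]
eef_rot: [2.275, 2.165, 0.002]
ft_force: [0.4, -0.1, 1.2]
gripper_width: 0.0853
grip_force: 0.0
shift [  1.4  -0.3 149.7] heading -2.8 tilt [ 0.001  0.    -1.   ] t 23.3
(array([0.4783, 0.0947]), np.float64(1.0))
(array([0.6517, 0.1798]), np.float64(0.81))
(array([0.4836, 0.0909]), np.float64(0.91))
(array([0.6564, 0.1824]), np.float64(0.92))
```

View pics/bscene.png

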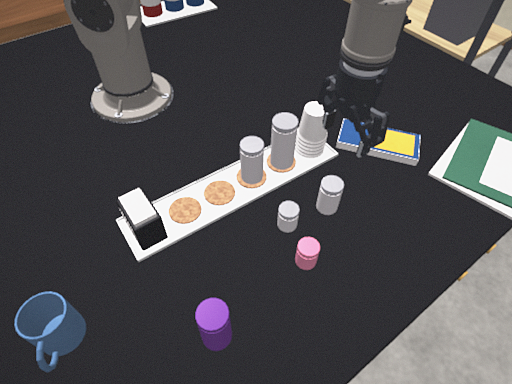

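Both tall canisters stand on the coasters at (284,140) and (252,160), upright. Now I'll descend on the 85.

```bash
python3 -m handwheel '[[[0.6,0,30,0,0,0,1],[0,0,45,0,0,0,1],[0,0,40,0,0,0,1],[0,0,20,0,0,0,1],[0,0,10,0,0,0,1],[0,0,5,0,0,0,1],[0,0,0,0,0,0,1],[0,0,0,0,0,0,-1],[0,0,0,0,0,0,-1],[0,0,0,0,0,0,-1],[0,0,0,0,0,0,-1],[0,0,0,0,0,0,-1],[0,0,0,0,0,0,-1],[0,0,0,0,0,0,-1],[0,0,0,0,0,0,-1]]]'
python3 -c "from h import *;go(.4757,.0007,.25)"
```

```text
time_s: 25.48
tcp_pos: [0.6549, 0.1829, 0.0493]
eef_rot: [2.275, 2.166, 0.002]
ft_force: [-1.6, -0.7, 6.7]
gripper_width: 0.0484
grip_force: 62.2
shift [-190.6 -169.9 -201. ] heading -2.8 tilt [ 0.001  0.001 -1.   ] t 25.475
```

```bash
python3 -m handwheel '[[[0,0,-20,0,0,0,-1],[0,0,-45,0,0,0,-1],[0,0,-55,0,0,0,-1],[0,0,-50,0,0,0,-1],[0,0,-30,0,0,0,-1],[-13,-12,0,0,0,0,-1],[-27,-24,0,0,0,0,-1],[-35,-31,0,0,0,0,-1],[-35,-31,0,0,0,0,-1],[-35,-31,0,0,0,0,-1],[-27,-24,0,0,0,0,-1],[-13,-12,0,0,0,0,-1],[-5,-5,0,0,0,0,-1],[0,0,0,0,0,0,-1],[0,0,0,0,0,0,-1]]]'
python3 -c "from h import *;go(.4757,.0007,.0585)"
```

```text
time_s: 27.35
tcp_pos: [0.4762, 0.0022, 0.2484]
eef_rot: [2.273, 2.168, 0.0]
ft_force: [-1.1, -0.2, -2.6]
gripper_width: 0.049
grip_force: 62.8
shift [ -1.4  -0.5 189.9] heading -2.7 tilt [ 0.001 -0.001 -1.   ] t 27.35
```

```bash
python3 -m handwheel '[[[-0.8,-0.3,30,0,0,0,-1],[0,0,45,0,0,0,-1],[0,0,50,0,0,0,-1],[0,0,30,0,0,0,-1],[0,0,20,0,0,0,-1],[0,0,8,0,0,0,-1],[0,0,0,0,0,0,-1],[0,0,2.5,0,0,0,-1],[0,0,2.5,0,0,0,-1],[0,0,1,0,0,0,-1],[0,0,0,0,0,0,-1],[0,0,0,0,0,0,-1]]]'
python3 -c "from h import *;go(.4757,.0007,.0585)"
```

```text
time_s: 28.85
tcp_pos: [0.475, 0.0005, 0.0594]
eef_rot: [2.275, 2.166, 0.0]
ft_force: [-0.2, 0.7, -2.9]
gripper_width: 0.0484
grip_force: 62.7
shift [0.3 0.6 0.9] heading -2.8 tilt [ 0.  0. -1.] t 28.85
```

```bash
python3 -m handwheel '[[[0,0,1,0,0,0,-1],[0,0,0.5,0,0,0,-1],[0,0,0,0,0,0,-1],[0,0,0,0,0,0,0.2],[0,0,0,0,0,0,1],[0,0,0,0,0,0,1],[0,0,0,0,0,0,1],[0,0,0,0,0,0,1],[0,0,-20,0,0,0,1],[0,0,-45,0,0,0,1],[0,0,-50,0,0,0,1],[0,0,-50,0,0,0,1],[0,0,-35,0,0,0,1],[0,0,0,0,0,0,1]]]'
python3 -c "from h import *;go(.6375,.0752,.2)"
```

```text
time_s: 30.6
tcp_pos: [0.4766, 0.0006, 0.2601]
eef_rot: [2.274, 2.166, 0.009]
ft_force: [0.4, 0.1, 0.4]
gripper_width: 0.0855
grip_force: 0.0
shift [ 82.1 156.8  61.1] heading -2.8 tilt [ 0.005  0.003 -1.   ] t 30.6
```

```bash
python3 -m handwheel '[[[8,16,0,0,0,0,1],[17,32,0,0,0,0,1],[17,32,0,0,0,0,1],[17,32,0,0,0,0,1],[15,29,0,0,0,0,1],[8,15.5,0,0,0,0,1],[0,0,0,0,0,0,1],[0,0,30,0,0,0,1],[0,0,30,0,0,0,1],[0,0,0,0,0,0,1],[0,0,0,0,0,0,1]]]'
python3 -c "from h import *;go(.6375,.0752,.025)
for n in('top','scene'):
    p=robot.camera(n);print(fit(p,'canister85_c',(.4757,.0007),.009))"
```

```text
time_s: 31.98
tcp_pos: [0.6353, 0.0741, 0.1987]
eef_rot: [2.276, 2.165, 0.001]
ft_force: [-0.2, 0.4, 0.8]
gripper_width: 0.0856
grip_force: 0.0
shift [  1.2   2.  173.7] heading -2.9 tilt [ 0.001  0.    -1.   ] t 31.975
(array([0.4736, 0.0018]), np.float64(0.95))
(array([ 0.477 , -0.0011]), np.float64(0.96))
```

```bash
python3 -m handwheel '[[[0.8,1.5,30,0,0,0,1],[0,0,45,0,0,0,1],[0,0,45,0,0,0,1],[0,0,30,0,0,0,1],[0,0,15,0,0,0,1],[0,0,8,0,0,0,1],[0,0,0,0,0,0,1],[0,0,0,0,0,0,-1],[0,0,0,0,0,0,-1],[0,0,0,0,0,0,-1],[0,0,0,0,0,0,-1],[0,0,0,0,0,0,-1],[0,0,0,0,0,0,-1],[0,0,0,0,0,0,-1],[0,0,0,0,0,0,-1],[0,0,0,0,0,0,-1]]]'
python3 -c "from h import *;go(.471,-.091,.21)"
```

```text
time_s: 34.17
tcp_pos: [0.6376, 0.0755, 0.0258]
eef_rot: [2.275, 2.166, 0.002]
ft_force: [-1.3, 0.4, 6.7]
gripper_width: 0.0436
grip_force: 61.1
shift [-174.4 -158.  -184.5] heading -2.8 tilt [ 0.001  0.001 -1.   ] t 34.175
```

```bash
python3 -m handwheel '[[[0,0,-20,0,0,0,-1],[0,0,-45,0,0,0,-1],[0,0,-50,0,0,0,-1],[0,0,-45,0,0,0,-1],[0,0,-25,0,0,0,-1],[-13,-12,0,0,0,0,-1],[-27,-24,0,0,0,0,-1],[-33,-30,0,0,0,0,-1],[-33,-30,0,0,0,0,-1],[-33,-30,0,0,0,0,-1],[-22,-20,0,0,0,0,-1],[-13,-12,0,0,0,0,-1],[0,0,0,0,0,0,-1],[0,0,0,0,0,0,-1],[0,0,0,0,0,0,-1]]]'
python3 -c "from h import *;go(.471,-.091,.0345)"
```

```text
time_s: 36.05
tcp_pos: [0.4713, -0.0898, 0.2097]
eef_rot: [2.273, 2.168, -0.001]
ft_force: [-0.2, -0.5, -1.8]
gripper_width: 0.0437
grip_force: 61.5
shift [ -1.1  -0.3 175.2] heading -2.7 tilt [ 0.    -0.001 -1.   ] t 36.05
```

```bash
python3 -m handwheel '[[[-0.8,0,30,0,0,0,-1],[0,0,45,0,0,0,-1],[0,0,45,0,0,0,-1],[0,0,25,0,0,0,-1],[0,0,16,0,0,0,-1],[0,0,8,0,0,0,-1],[0,0,0,0,0,0,-1],[0,0,2.5,0,0,0,-1],[0,0,2,0,0,0,-1],[0,0,0.5,0,0,0,-1],[0,0,0,0,0,0,-1],[0,0,0,0,0,0,-1]]]'
python3 -c "from h import *;go(.471,-.091,.0345)"
```

```text
time_s: 37.55
tcp_pos: [0.4705, -0.0915, 0.0359]
eef_rot: [2.275, 2.166, 0.0]
ft_force: [-0.4, 0.2, -2.0]
gripper_width: 0.0433
grip_force: 61.5
shift [0.5 0.5 1.4] heading -2.8 tilt [ 0.  0. -1.] t 37.55
```

```bash
python3 -m handwheel '[[[0,0,1,0,0,0,-1],[0,0,0.7,0,0,0,-1],[0,0,0,0,0,0,-1],[0,0,0,0,0,0,0.2],[0,0,0,0,0,0,1],[0,0,0,0,0,0,1],[0,0,0,0,0,0,1],[0,0,0,0,0,0,1],[0,0,-20,0,0,0,1],[0,0,-45,0,0,0,1],[0,0,-50,0,0,0,1],[0,0,-50,0,0,0,1],[0,0,-55,0,0,0,1],[0,30,-20,0,0,0,1],[0,60,0,0,0,0,1],[0,60,0,0,0,0,1],[0,60,0,0,0,0,1],[0,30,0,0,0,0,1],[0,0,0,0,0,0,1]]]'
python3 - <<'E'
from h import *
C=[(.484,.1845),(.480,.0925),(.4757,.0007),(.471,-.091)]
for n in('top','scene'):
    p=robot.camera(n);cv2.imwrite(f'pics/end{n}.png',cv2.resize(p['frame'][:,:,::-1],(800,600)))
    for k,c in zip(D,C): print(n,k,c,fit(p,k,c,.009))
E
```

```text
time_s: 39.92
tcp_pos: [0.7114, -0.1031, 0.2725]
eef_rot: [-2.274, -2.167, 0.003]
ft_force: [0.0, -0.6, 0.4]
gripper_width: 0.085
grip_force: 0.0
top canister135_c (0.484, 0.1845) (array([0.4846, 0.188 ]), np.float64(0.84))
top canister110_c (0.48, 0.0925) (array([0.4848, 0.2755]), np.float64(2.05))
top canister85_c (0.4757, 0.0007) None
top canister60_c (0.471, -0.091) (array([ 0.4649, -0.1017]), np.float64(0.4))
scene canister135_c (0.484, 0.1845) (array([0.4863, 0.1835]), np.float64(0.99))
scene canister110_c (0.48, 0.0925) (array([0.5192, 0.0892]), np.float64(0.08))
scene canister85_c (0.4757, 0.0007) (array([ 0.5035, -0.0188]), np.float64(0.33))
scene canister60_c (0.471, -0.091) (array([ 0.4718, -0.0929]), np.float64(1.03))
```

View pics/endscene.png

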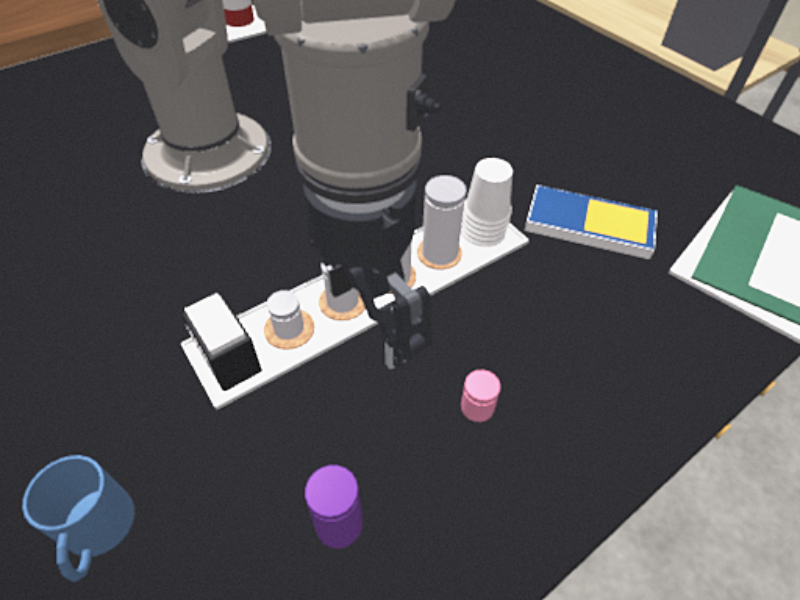

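View pics/endtop.png

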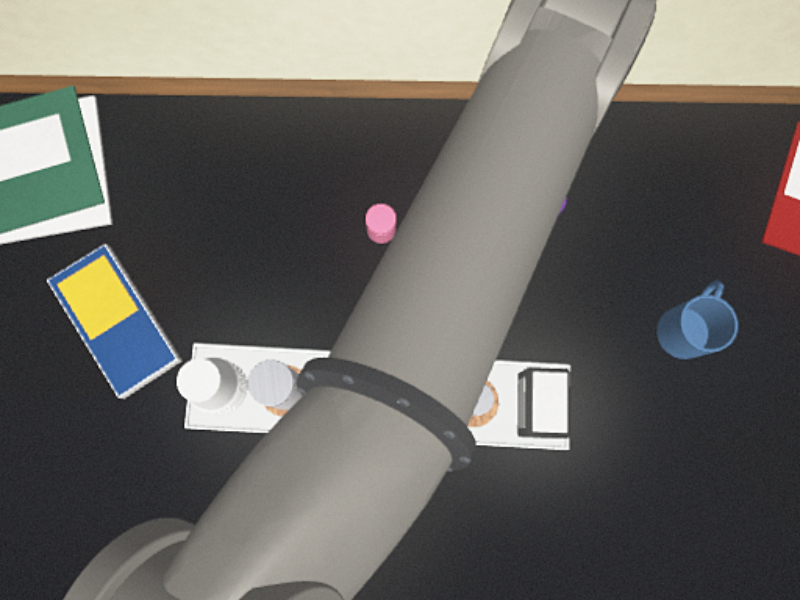

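The arm hides the middle two, so I'll move aside and check again.

```bash
python3 -m handwheel '[[[-25,0,0,0,0,0,1],[-45,0,0,0,0,0,1],[-45,0,0,0,0,0,1],[-45,0,0,0,0,0,1],[-45,0,0,0,0,0,1],[-45,0,0,0,0,0,1],[-45,0,0,0,0,0,1],[-25,0,0,0,0,0,1],[0,0,0,0,0,0,1],[0,0,0,0,0,0,1]]]'
python3 - <<'E'
from h import *
C=[(.484,.1845),(.480,.0925),(.4757,.0007),(.471,-.091)]
for n in('top','scene'):
    p=robot.camera(n);cv2.imwrite(f'pics/fin{n}.png',cv2.resize(p['frame'][:,:,::-1],(800,600)))
    for k,c in zip(D,C): print(n,k,c,fit(p,k,c,.009))
E
```

```text
time_s: 41.68
tcp_pos: [0.6951, -0.4216, 0.274]
eef_rot: [-2.274, -2.167, -0.002]
ft_force: [0.3, 0.6, 0.0]
gripper_width: 0.0855
grip_force: 0.0
top canister135_c (0.484, 0.1845) (array([0.4834, 0.1852]), np.float64(0.97))
top canister110_c (0.48, 0.0925) (array([0.4786, 0.0952]), np.float64(1.01))
top canister85_c (0.4757, 0.0007) (array([0.4733, 0.0017]), np.float64(0.94))
top canister60_c (0.471, -0.091) (array([ 0.4786, -0.0772]), np.float64(0.19))
scene canister135_c (0.484, 0.1845) (array([0.4867, 0.1834]), np.float64(0.99))
scene canister110_c (0.48, 0.0925) (array([0.4817, 0.0917]), np.float64(0.98))
scene canister85_c (0.4757, 0.0007) (array([ 0.4775, -0.0006]), np.float64(1.03))
scene canister60_c (0.471, -0.091) (array([ 0.4725, -0.0923]), np.float64(0.92))
```

View pics/finscene.png

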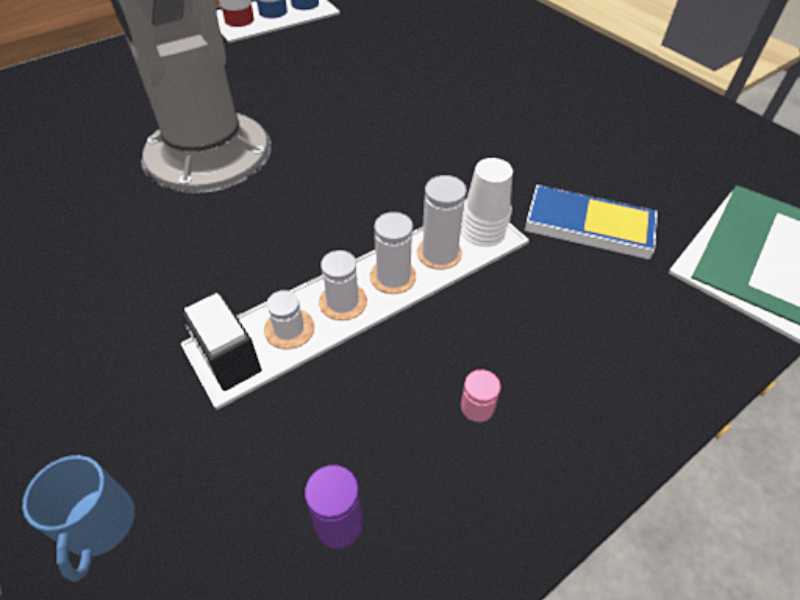

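All four stand centred on the coasters, tallest at (445,220) by the cups and shortest at (285,315) by the napkin box. The cups, box and decoys have not moved.

```bash
python3 -c "from rig import robot;print(robot.job_done())"
```

```text
the job is handed in; nothing more can be done
None
```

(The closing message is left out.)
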